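# Offer a housing cover up to its mate and hold it there

## Task

Lift the loose cover off the covered filter housing, carry it over the row of standing bottles, and hold it hovering over the open housing: level, centred on the bore, its two ears lined up over the housing's two ears, its lowest part one to two centimetres above the housing, neither it nor the hand ever touching that housing, so that I can check the seal ring before it goes down. Finish while still holding the cover there, steady; do not put it down or let go. Do not knock or shift the bottles, the tin, the cartridge or the marker.

Things in the scene. Friction and masses are not known exactly. Their poses are not given: they have to be found in the camera images.
- cover_grip (a point): Centre of the upright grip web on the loose bare-metal cover; grasp here. Web: flat sides, 18 mm thick (axis x), 46 mm long (y), its top 15 mm above, the flange's top 24 mm below this point. Flange: 63 mm disc with two opposite ears, 102 mm long in all along y, 44 mm wide at the ears, 10 mm thick, resting on the covered housing, unfastened. z up; 0.11 to 0.23 kg. Half a turn about z is the same.
- cover_foot (a point): Centre of the lower face of the cover's round spigot (40 mm across, 8 mm deep, under the flange), the cover's lowest part, 42 mm straight below cover_grip; same axes. At the start it sits in the covered housing's 46 mm bore with 3 mm play all round.
- full_mouth (a point): Covered housing (fixed, bare metal, 100 mm tall, round 63 mm body, oblong foot 66 x 112 mm, two ears at the top): centre of its bore, level with its flat top face, under the cover's flange. Axes x across, y along the ears, z up.
- open_mouth (a point): Open housing (fixed, same shape and size, no cover, thin black seal ring round the bore): centre of the 46 mm bore, level with its flat top face 100 mm above the bench. x across, y along its two ears (102 mm long in all), z up. The housings stand on opposite sides of the bottle row, either one on the left, each turned its own way up to 0.5 rad.
- bottle_tray: Fixed low grey tray, 305 mm along x, 78 mm along y, 18 mm high, with the row of four bottles in it, between the housings. Origin: centre of its underside.
- oring_tin: Bystander, loose: open round tin, 68 mm across, 22 mm high; origin at the centre of its underside.
- cartridge: Bystander, loose: cream filter cartridge, upright, 45 mm across, 72 mm high; origin at the centre of its underside.
- marker: Bystander, loose: lying marker pen, 131 x 20 x 21 mm, long way along x; origin at the centre of its underside.
- bottle_1_mid (a point): One of the four loose, light standing bottles in the tray's row (63 mm across, 175 mm tall, tops 178 mm above the bench, 72 mm apart, empty): its centre, half-way up.
- bottle_2_mid (a point): One of the four loose, light standing bottles in the tray's row (63 mm across, 175 mm tall, tops 178 mm above the bench, 72 mm apart, empty): its centre, half-way up.
- bottle_3_mid (a point): One of the four loose, light standing bottles in the tray's row (63 mm across, 175 mm tall, tops 178 mm above the bench, 72 mm apart, empty): its centre, half-way up.
- bottle_4_mid (a point): One of the four loose, light standing bottles in the tray's row (63 mm across, 175 mm tall, tops 178 mm above the bench, 72 mm apart, empty): its centre, half-way up.
Mind the look-alikes: they are no part of the job. What is shaped like the part that bears cover_grip but purple, red or turquoise is not meant.

How it is judged:
On the way, in this order (a step that is already met when the one before it is completed fails the run):
1. the cover is lifted clear of the covered housing (z of cover_foot in the frame of full_mouth above 0.01 m and contact force between cover and the fingers above 0.5 N), for 0.1 s.
2. the cover passes above the row of bottles (z of cover_foot in the frame of bottle_tray above 0.178 m and y of cover_foot in the frame of bottle_tray between -0.05 and 0.05 m and x of cover_foot in the frame of bottle_tray between -0.17 and 0.17 m).
At the end, for the whole second after the job is handed in: The fingers hold the cover, still and upright (tilt under 0.10 rad), its spigot's lower face 4 to 28 mm above the open housing's top face, its axis within 8 mm of the bore's, its ears within 0.12 rad of the housing's ears (either way round), touching neither housing (horizontal distance between cover_foot and open_mouth below 0.008 m and z of cover_foot in the frame of open_mouth between 0.004 and 0.028 m and angle between the y axis of cover_foot and the y axis of open_mouth, either way round below 0.12 rad and angle between cover_foot's own z axis and vertical below 0.1 rad and contact force between cover and the fingers above 1 N and contact force between cover and open_housing below 0.05 N and contact force between cover and full_housing below 0.05 N and linear speed of cover below 0.02 m/s); the arm keeps its last pose, push and grip.
It fails at once if the cover or hand touches the open housing (contact force between cover and open_housing above 0.3 N or contact force between any of the arm, the fingers and open_housing above 1 N).
It fails at once if a bottle is shifted or tipped (distance of any of bottle_1_mid, bottle_2_mid, bottle_3_mid, bottle_4_mid from where it was at the start of the episode above 0.02 m or angle between any of bottle_1_mid, bottle_2_mid, bottle_3_mid, bottle_4_mid's own z axis and vertical above 0.2 rad).
It fails at once if the tin, cartridge or marker is shifted (distance of any of oring_tin, cartridge, marker from where it was at the start of the episode above 0.02 m).
It also fails if it takes over 42 s, if anything falls off the work surface, if the arm or the gripper's body presses on something with over 40 N, if the wrist force passes 120 N, or if a joint passes its speed limit or range.

## Robot

A 6-joint arm with a two-finger parallel gripper is mounted at the origin on the work surface; the furniture and walls round the work are solid. World frame = base frame: x ahead of the robot, y to its left, z up, the work surface at z = 0. Lengths are in m, angles in rad, forces in N, time in s.
With the tool pointing down it reaches from about 0.275 to 0.725 m from the base axis. Payload 5.6 kg.
Tool frame: the origin (TCP) lies at the very end of the fingers, on their centre line; the grasp point (between the pads) lies 19 mm behind it; z points along the fingers, y is the direction in which the jaws open and shut (so a half turn about z gives the same grasp; the last joint's range is limited). The gripper opens to 85 mm and grips with 20 to 120 N. Pads are 22 mm wide; open, the fingers measure 114 mm over their backs; the gripper's body (76 mm by 85 mm) begins 54 mm behind the grasp point. The pads swing forward as they close: fully open they stand 13 mm farther back than shut.
Start: joints at [-1.027, 0.255, 0.108, 0, -1.424, -0.285], TCP at [0.141, -0.532, 0.231] pointing down, gripper open.
Joint ranges: [-2.95, 2.95], [-1.21, 1.97], [-1.09, 1.5], [-2.87, 1.71], [-2.94, -0.07], [-3.05, 3.05]. Speed limits (rad/s): [2.57, 2.57, 3.14, 3.14, 3.14, 3.14].

## Interface

Orientations are given as a unit quaternion [x, y, z, w].
In Python, from cell import arm, vision, job, finder gives the robot as it stands. Calls block until the motion is done:
- arm.move_ptp(position, orientation): joint-space move of the TCP to a pose.
- arm.movel(position, rate=0.15, ori=None, until_force=None): straight line of the TCP; ori=None keeps the orientation; rate is the mean speed in m/s. With until_force (N) it stops when the force on the tool has changed by that much, and returns True; else False.
- arm.goto_joints(angles): joint-space move.
- arm.gripper_to(opening, force=None): finger opening in m; force is the grip in N (None keeps the last); returns when the fingers have stopped.
- arm.dwell(seconds).
- arm.solve_ik(position, orientation): joint angles nearest the present ones, or None.
- arm.read_state(): the state.
- vision.snapshot(name): name is "scene" or "side" or "wrist"; returns a dict with "pixels" (400x640x3 uint8, red, green, blue), "range_z" (400x640 float32, m along the optical axis (not along the pixel's ray), 0 where there is no reading), "mtx" (3x3 intrinsics, pixels), "cam_to_world" (4x4, takes a point from camera to world coordinates); the wrist camera has in their place "tool_from_camera" (4x4, takes a point from camera to tool coordinates, whose origin is the TCP and whose axes are the flange's). Camera axes: x right, y up, looking along -z (the intrinsics and any distortion apply to the point x, -y, -z); pixel columns grow to the right and rows downward; lengths in m; the calibration is good to about 2 mm. A picture is of the moment at which its call begins: read the wrist's pose just before it.
A pose or a line that the arm cannot do raises arm.MotionError and nothing moves.
- job.hand_in(): hands the job in, once; it reports no verdict.
Trained networks look in a picture, given as the dict that the camera call returned (one of the last four; its "shot" number tells which), for a name from the list of things; names that differ only in an ending like _2 or _b are one class to them, and where a whole thing is asked for, a point or a joint stands for the part that bears it (a point fixed in the world has none). Each returns a list of dicts, best first, with "confidence" (0 to 1); they miss things now and then, are a little off and sometimes report something else, mostly with a low value. They report only what shows in the picture. A call takes as long as a camera call. They do not tell look-alikes from the thing itself.
- finder.trace(picture, target): "region" (400x640 bool, what is visible of it) and "bbox" ([left, top, right, bottom] in pixels, round what is visible of it).
The state is a dict: "clock": time; "joint_pos": joint angles; "joint_velocities": joint speeds; "tau": joint torques, N m; "position": TCP position; "tool_rot": TCP orientation; "contact_force": force on the tool from outside, world axes, zero at the start; "moment": the same for the moment, N m; "gripper_width": finger opening in m.
Only numpy, scipy, OpenCV 4.12 (cv2) and the standard library are available. Lean on these libraries where they do the work, as an engineer would, in place of code of your own. Each camera call takes 0.05 s, during which the arm holds its last target. There are 200 camera calls.

## Working session

There is one attempt and no reset: what is moved stays moved. The work goes in short steps, each a Python script; the robot and the scene stay as the last script left them, time stands still between calls to the robot, and variables do not carry over. Pictures are saved under pics/ and viewed, about 8 in all and at most 12, crops included, and the job is handed in when it is done.

```bash
mkdir -p pics; ls; cat > h.py <<'E'
import numpy as np, cv2
from cell import arm, vision, job, finder
from scipy.spatial.transform import Rotation as R
def cloud(s, T=None):
    T = s["cam_to_world"] if T is None else T
    z=s["range_z"]; K=s["mtx"]; v,u=np.mgrid[0:400,0:640]
    p=np.stack([(u-K[0,2])/K[0,0]*z, -(v-K[1,2])/K[1,1]*z, -z],-1)
    w=p@T[:3,:3].T+T[:3,3]; w[z==0]=np.nan
    return w
def save(s,n): cv2.imwrite(f"pics/{n}.png", s["pixels"][...,::-1])
def tcpT():
    st=arm.read_state(); T=np.eye(4); T[:3,:3]=R.from_quat(st["tool_rot"]).as_matrix(); T[:3,3]=st["position"]; return T
E
python3 - <<'E'
from h import *
ims=[]
for n in ("scene","side"):
    s=vision.snapshot(n); save(s,n); ims.append(s["pixels"]); c=cloud(s)
    print(n, [k for k in s if k not in("pixels","range_z")], s["cam_to_world"][:3,3])
    for t in ("cover_grip","open_mouth","full_mouth","bottle_tray","bottle_1_mid","oring_tin","cartridge","marker"):
        try:
            for d in finder.trace(s,t)[:5]:
                q=c[d["region"]]; q=q[~np.isnan(q[:,0])]
                print(t,round(d["confidence"],2),np.round(d["bbox"]),q.shape[0],np.median(q,0).round(3),"lo",np.percentile(q,2,axis=0).round(3),"hi",np.percentile(q,98,axis=0).round(3), np.median(s["pixels"][d["region"]],0))
        except Exception as e: print(t,e)
print(arm.read_state())
E
```

```text
pics
scene ['mtx', 'cam_to_world', 'shot'] [-0.32315809  0.5144461   0.76340865]
cover_grip 0.95 [208. 194. 254. 224.] 773 [0.444 0.299 0.11 ] lo [0.422 0.248 0.099] hi [0.475 0.344 0.149] [214. 202. 206.]
cover_grip 0.84 [357. 184. 382. 206.] 344 [ 0.417 -0.111  0.021] lo [ 0.392 -0.127  0.01 ] hi [ 0.46  -0.088  0.056] [167.  31.  29.]
cover_grip 0.78 [198. 196. 218. 221.] 282 [0.584 0.314 0.028] lo [0.563 0.287 0.01 ] hi [0.632 0.335 0.057] [ 50. 158. 149.]
open_mouth 0.96 [343. 139. 378. 183.] 989 [ 0.539 -0.153  0.062] lo [ 0.522 -0.214 -0.   ] hi [ 0.581 -0.118  0.1  ] [169. 157. 161.]
full_mouth 0.95 [207. 212. 252. 256.] 1192 [0.428 0.306 0.037] lo [ 0.416  0.248 -0.001] hi [0.476 0.346 0.1  ] [171. 160. 161.]
bottle_tray 0.92 [254. 183. 334. 251.] 896 [0.411 0.132 0.004] lo [ 0.324  0.058 -0.002] hi [0.624 0.155 0.018] [70. 66. 66.]
bottle_1_mid 0.92 [302. 177. 334. 244.] 1391 [0.352 0.108 0.101] lo [ 0.34   0.026 -0.001] hi [0.42  0.126 0.176] [ 15.5  61.  146. ]
oring_tin 0.56 [270. 260. 298. 288.] 633 [0.293 0.227 0.009] lo [ 0.258  0.194 -0.002] hi [0.325 0.26  0.021] [1
[... 1748 characters left out ...]
int_pos': array([-1.02741642e+00,  2.55078366e-01,  1.08224981e-01, -4.75386592e-05,
       -1.42389598e+00, -2.84600636e-01]), 'joint_velocities': array([-6.10348114e-04,  3.99664818e-04, -3.06345633e-04,  9.52944100e-04,
       -6.92028122e-04, -8.04796266e-05]), 'tau': array([-1.64025496e-03, -3.86391091e+01,  2.38063323e+01,  5.36781505e+00,
       -5.67191109e-04, -4.00376257e-05]), 'position': array([ 0.14078716, -0.53167305,  0.23129722]), 'tool_rot': array([-1.29025456e-01,  9.91641281e-01, -1.20393442e-05,  3.09729203e-05]), 'contact_force': array([-0.50666686,  0.21281347,  0.36657765]), 'moment': array([ 0.01111195, -0.01790754,  0.04482094]), 'gripper_width': 0.08556537099180767}
```

View pics/scene.png

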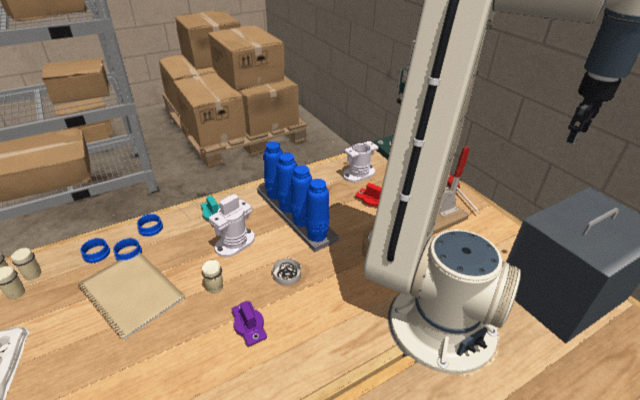

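View pics/side.png

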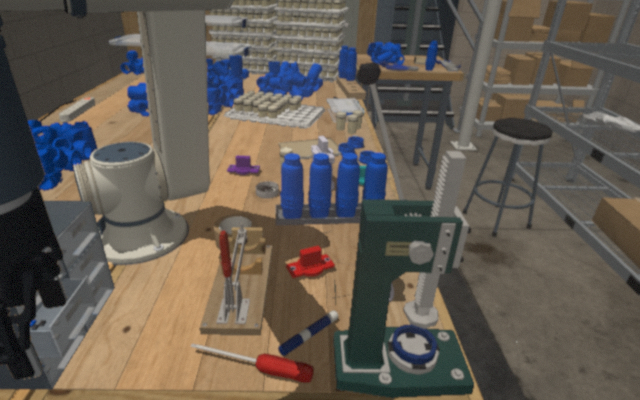

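The scene picture shows the bare-metal cover on the covered housing at pixel (232,210) and the open housing at (360,160). The bottle row lies between them, around (300,200). The side picture shows a green press around (400,290) that hides the open housing, and the look-alikes are red, turquoise and purple. Before moving I'll map the press and other tall obstacles.

```bash
python3 - <<'E'
from h import *
P=np.concatenate([cloud(vision.snapshot(n)).reshape(-1,3) for n in("scene","side")])
P=P[~np.isnan(P[:,0])]
m=np.zeros((17,12))
for i in range(17):
  for j in range(12):
    x,y=0.2+.05*j,.45-.05*i
    q=P[(abs(P[:,0]-x)<.025)&(abs(P[:,1]-y)<.025)&(P[:,2]<.8)]
    m[i,j]=np.percentile(q[:,2],98) if len(q)>3 else -1
print("x",[round(.2+.05*j,2) for j in range(12)])
for i in range(17): print(round(.45-.05*i,2),(m[i]*100).astype(int))
for p in ([.45,.297,.42],[.53,-.16,.42]):
    for a in (0,np.pi/2,np.pi): print(p,a,arm.solve_ik(p,(R.from_euler('z',a)*R.from_quat([0,1,0,0])).as_quat()))
E
```

```text
x [0.2, 0.25, 0.3, 0.35, 0.4, 0.45, 0.5, 0.55, 0.6, 0.65, 0.7, 0.75]
0.45 [   0    0    0    1    1    0    0    0    2    2    0 -100]
0.4 [   1    1    6    7    0    0    0    0    0    0    0 -100]
0.35 [   5    2    3    7   10   11    0    1    1    0    0 -100]
0.3 [   0    0    0    0   10   14   11    5    5    1    0 -100]
0.25 [   0    2    2    0    0   14   11    1    1    0    0 -100]
0.2 [   0    2    2    0    0    0    0    0    0    0    0 -100]
0.15 [   0    0    1   11    9   15   16   16   17    1    0 -100]
0.1 [   0    0    1   17   17   17   17   17   17    0    0 -100]
0.05 [  61    4    0   15   14   14    1    1 -100 -100 -100 -100]
0.0 [  40    4    4    0    0    0    0    0 -100 -100 -100 -100]
-0.05 [  51    7    7    0    0    0    0    0    0    0    0 -100]
-0.1 [   0    5    5    1    5    5    0    9    0    0    0 -100]
-0.15 [   1   12   10    1    5    5    8    9    9    0    0 -100]
-0.2 [   1    9    9    1    0    0    2    9    9    0    0 -100]
-0.25 [   1    8    8    1    0    1    0    0    0    0    0 -100]
-0.3 [   1   20   20    1    2   48   48   34    3    2    0 -100]
-0.35 [   1    1    1    2    2   47   47   35   38    3    0 -100]
[0.45, 0.297, 0.42] 0 [ 0.8738025   0.26843487  0.60363843  0.         -1.90599989 -2.44459883]
[0.45, 0.297, 0.42] 1.5707963267948966 [ 0.8738025   0.26843487  0.60363843  0.         -1.90599989 -0.8738025 ]
[0.45, 0.297, 0.42] 3.141592653589793 [ 0.8738025   0.26843487  0.60363843  0.         -1.90599989  0.69699382]
[0.53, -0.16, 0.42] 0 [-0.01054943  0.30209648  0.65036143  0.         -1.91906127 -1.56024689]
[0.53, -0.16, 0.42] 1.5707963267948966 [-0.01054943  0.30209648  0.65036143  0.         -1.91906127  0.01054943]
[0.53, -0.16, 0.42] 3.141592653589793 [-0.01054943  0.30209648  0.65036143  0.         -1.91906127  1.58134576]
```

```bash
cat >> h.py <<'E'
def down(yaw):  # tool down, jaws (tool y) along world direction yaw
    return (R.from_euler('z',yaw+np.pi/2)*R.from_quat([0,1,0,0])).as_quat()
# yaw=0: tool y = -x world
E
python3 - <<'E'
from h import *
arm.movel([0.141,-0.532,0.42],rate=0.3)
arm.movel([0.20,-0.27,0.42],rate=0.3)
q=arm.read_state()["joint_pos"]; 
arm.move_ptp([0.35,-0.10,0.42],down(0))
arm.move_ptp([0.50,-0.14,0.40],down(0))
def look(n,t):
    T=tcpT(); s=vision.snapshot("wrist"); save(s,n); T=T@s["tool_from_camera"]; np.savez(n,T=T,**{k:s[k] for k in("pixels","range_z","mtx")})
    c=cloud(s,T); print("cam",T[:3,3],np.round(T[:3,2],2))
    for d in finder.trace(s,t)[:3]:
        q=c[d["region"]]; q=q[~np.isnan(q[:,0])]; print(t,d["confidence"],d["bbox"],np.percentile(q,[2,50,98],axis=0).round(4).tolist())
look("w_open","open_mouth")
print(arm.read_state()["clock"])
arm.move_ptp([0.43,0.27,0.40],down(0))
look("w_full","cover_grip")
print(arm.read_state()["clock"])
a=np.hstack([cv2.imread("pics/w_open.png"),cv2.imread("pics/w_full.png")]); cv2.imwrite("pics/both.png",cv2.resize(a,(800,250),interpolation=cv2.INTER_AREA))
E
```

```text
cam [ 0.49992295 -0.22542626  0.54113087] [ 0.   -0.33  0.95]
open_mouth 0.91 [255.3, 99.4, 301.6, 168.4] [[0.5239, -0.2213, 0.0079], [0.553, -0.1723, 0.0975], [0.5805, -0.1242, 0.1005]]
4.5
cam [0.43025491 0.18533996 0.54174263] [-0.   -0.33  0.95]
cover_grip 0.96 [271.9, 141.6, 315.0, 207.3] [[0.4241, 0.2458, 0.1052], [0.452, 0.2876, 0.1094], [0.4813, 0.3411, 0.1488]]
cover_grip 0.82 [396.1, 180.2, 455.4, 207.2] [[0.1555, 0.3325, 0.0126], [0.211, 0.3526, 0.0178], [0.2518, 0.3842, 0.0571]]
cover_grip 0.76 [198.1, 149.9, 256.9, 181.5] [[0.5374, 0.2753, 0.0108], [0.5808, 0.2979, 0.0176], [0.6344, 0.3295, 0.0567]]
6.1333
```

View pics/both.png

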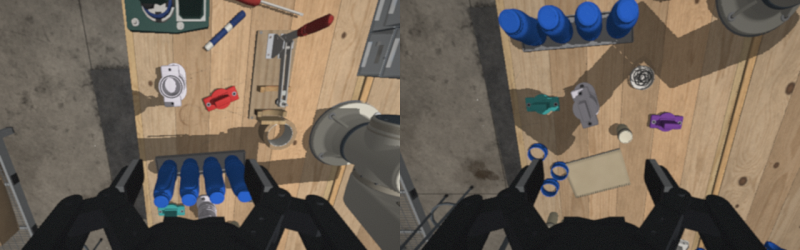

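```bash
cat >> h.py <<'E'
def flat(c,ctr,lo,hi,r=.07):
    m=(c[...,2]>lo)&(c[...,2]<hi)&(np.hypot(c[...,0]-ctr[0],c[...,1]-ctr[1])<r)
    return c[m][:, :3]
def rect(q,n):
    (cx,cy),(w,h),a=cv2.minAreaRect((q[:,:2]*1000).astype(np.float32))
    if w>h: w,h,a=h,w,a+90
    # ear axis direction = h side; yaw of ear axis from world y
    a=(a+90)%180-90
    print(n,len(q),"centre",round(cx/1000,4),round(cy/1000,4),"wxh",round(w,1),round(h,1),"yaw",round(np.radians(a),4),"z",np.median(q[:,2]).round(4))
    return cx/1000,cy/1000,np.radians(a)
E
python3 - <<'E'
from h import *
for n,ctr,L in(("w_open",(.552,-.172),[(.092,.108)]),("w_full",(.452,.292),[(.1035,.118),(.14,.158)])):
    d=np.load(n+".npz"); c=cloud(d,d["T"])
    for lo,hi in L: rect(flat(c,ctr,lo,hi),(n,lo))
E
```

```text
('w_open', 0.092) 1456 centre 0.5554 -0.171 wxh 62.0 101.1 yaw -0.0128 z 0.0988
('w_full', 0.1035) 1487 centre 0.4524 0.2938 wxh 62.2 102.1 yaw 0.3132 z 0.109
('w_full', 0.14) 397 centre 0.4526 0.2939 wxh 18.4 46.0 yaw 0.2822 z 0.1476
```

Both fits match the given sizes: 62×102 mm for the flange and housing, 18×46 mm for the web, and heights within about 1 mm. Next I'll grasp the cover and lift it.

```bash
python3 - <<'E'
from h import *
o=down(.295)
arm.move_ptp([.4525,.2938,.24],o)
arm.movel([.4525,.2938,.150],rate=.15)
print("touch",arm.movel([.4525,.2938,.1185],rate=.06,until_force=8))
print(arm.read_state()["position"])
arm.gripper_to(0.010,force=50)
st=arm.read_state(); print("w",st["gripper_width"],st["position"],st["contact_force"])
arm.movel([.4525,.2938,.150],rate=.06)
arm.movel([.4525,.2938,.30],rate=.2)
arm.dwell(.2)
st=arm.read_state(); print("w",st["gripper_width"],st["position"],st["contact_force"],st["clock"])
T=tcpT(); s=vision.snapshot("wrist"); save(s,"lift"); c=cloud(s,T@s["tool_from_camera"])
rect(flat(c,(.4525,.2938),.26,.31,.075),"held all")
for d in finder.trace(s,"cover_grip")[:3]:
    q=c[d["region"]]; q=q[~np.isnan(q[:,0])]; print(d["confidence"],d["bbox"],np.percentile(q,[2,50,98],axis=0).round(4).tolist())
E
```

```text
touch False
[0.45263154 0.29380717 0.11852275]
w 0.017295260722251612 [0.45268306 0.29395999 0.11880864] [-0.85520696 -0.27662783  1.35713475]
w 0.017169597637736303 [0.45220469 0.29351814 0.29880725] [ 0.90766631 -0.31889768 -1.94537239] 10.65
held all 6908 centre 0.4577 0.2746 wxh 62.5 63.8 yaw 0.3001 z 0.289
0.91 [257.3, 162.6, 361.2, 325.3] [[0.4274, 0.2434, 0.2862], [0.457, 0.2728, 0.2897], [0.4821, 0.3104, 0.3286]]
0.77 [181.6, 116.9, 256.8, 163.7] [[0.5378, 0.2752, 0.0137], [0.582, 0.2977, 0.0175], [0.6337, 0.3287, 0.0567]]
0.74 [407.7, 219.2, 474.0, 258.7] [[0.1562, 0.3317, 0.0079], [0.2136, 0.3528, 0.0177], [0.2524, 0.3887, 0.0568]]
```

View pics/lift.png

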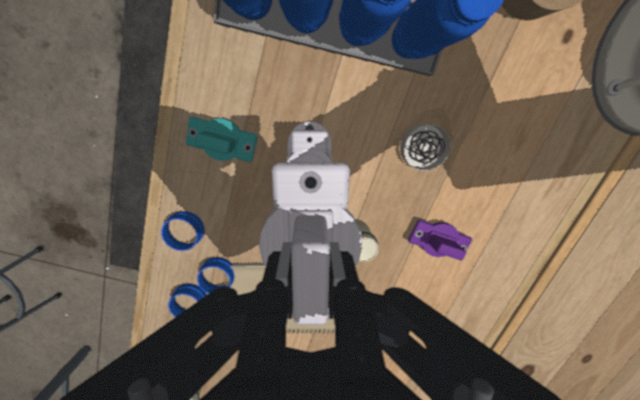

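The picture shows the cover held between the jaws: near ear at (310,185), web at (310,260), and the housing's ear below it at (310,135). It's aligned with the hand, so I'll carry it over and measure it above the open housing.

```bash
python3 - <<'E'
from h import *
yaw=-.013; C=np.array([.5554,-.171])
arm.movel([.5,.1,.30],rate=.2,ori=down(.14))
arm.movel([*C,.30],rate=.2,ori=down(yaw)); 
arm.movel([*C,.22],rate=.15); arm.dwell(.3)
st=arm.read_state(); print(st["position"],st["gripper_width"],st["contact_force"],st["clock"])
T=tcpT(); s=vision.snapshot("wrist"); save(s,"over"); c=cloud(s,T@s["tool_from_camera"])
q=flat(c,C,.198,.222,.075)   # flange top ~ .2115
A=np.c_[q[:,:2]-C,np.ones(len(q))]; k=np.ones(len(q),bool)
for _ in range(4):
    f=np.linalg.lstsq(A[k],q[k,2],rcond=None)[0]; k=abs(q[:,2]-A@f)<.002
print("plane",f,k.sum(),"of",len(q))
q=q[k]; d=q[:,:2]-T[:2,3]; ex=np.array([np.cos(yaw),np.sin(yaw)]); ey=np.array([-ex[1],ex[0]])
x,y=d@ex,d@ey; print("x ext",np.percentile(x,[.5,99.5]),"ymin",np.percentile(y,.3))
e=(y<-.042); print("ear x",np.percentile(x[e],[1,99]))
h=flat(c,C,.09,.106,.075); print("housing visible y",np.percentile((h[:,:2]-C)@ey,[.5,99.5]),"x",np.percentile((h[:,:2]-C)@ex,[.5,99.5]),len(h))
E
```

```text
[ 0.55571605 -0.17103524  0.22074584] 0.017546897404891584 [ 0.00982119 -0.68330593 -1.79022705] 14.4167
plane [0.0014186  0.00568366 0.21092819] 5408 of 6394
x ext [-0.03030782  0.02958757] ymin -0.05061739109801069
ear x [-0.02076181  0.02009061]
housing visible y [-0.05127211 -0.02924454] x [-0.01925503  0.02402377] 1117
```

View pics/over.png

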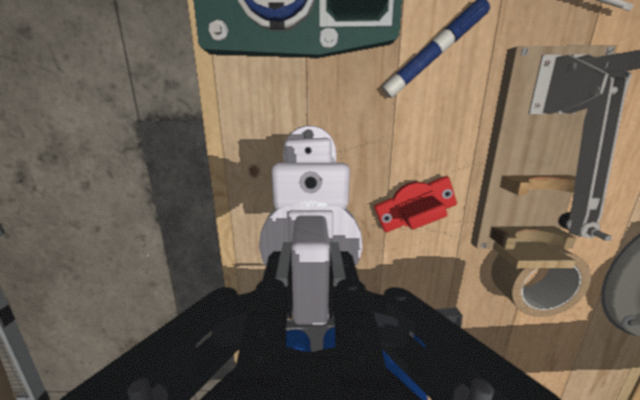

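The cover is level (slopes under 0.006 rad) and centred on the tool. The visible housing ear, at (308,145), sits 2.4 mm to +x, so I'll check from both pictures whether that is yaw or offset.

```bash
python3 - <<'E'
from h import *
C=np.array([.5554,-.171])
def mids(c,n):
    h=flat(c,C,.093,.106,.075)[:,:2]-C
    for y0 in(-.045,-.04,-.036,.036,.04,.045):
        r=h[abs(h[:,1]-y0)<.002]
        if len(r)>10: print(n,y0,np.percentile(r[:,0],[2,98]).round(4),r[:,0].min().round(4),r[:,0].max().round(4),len(r))
    a=h[np.hypot(*h.T)<.031]; print("ring",a.mean(0) if len(a) else 0, "ext",h.min(0),h.max(0))
d=np.load("w_open.npz"); mids(cloud(d,d["T"]),"first")
T=tcpT(); s=vision.snapshot("wrist"); mids(cloud(s,T@s["tool_from_camera"]),"now")
s=vision.snapshot("scene"); mids(cloud(s),"scene")
E
```

```text
first -0.045 [-0.0197  0.0217] -0.0198 0.0219 87
first -0.04 [-0.0197  0.022 ] -0.0198 0.0222 87
first -0.036 [-0.0196  0.0224] -0.0197 0.023 87
first 0.036 [-0.0234  0.0188] -0.0236 0.019 56
first 0.04 [-0.0228  0.019 ] -0.0236 0.0194 82
first 0.045 [-0.0227  0.0186] -0.0236 0.0198 80
ring [ 0.00014782 -0.00081096] ext [-0.03100818 -0.05039306] [0.03101655 0.05078428]
now -0.045 [-0.0189  0.0224] -0.0199 0.0233 192
now -0.04 [-0.0197  0.0224] -0.0199 0.0236 207
now -0.036 [-0.0188  0.0225] -0.02 0.0236 207
ring [-0.00042922 -0.02984623] ext [-0.01996043 -0.05124637] [ 0.02364287 -0.02897819]
scene 0.045 [-0.0165  0.0195] -0.0171 0.0204 11
ring 0 ext [-0.02147412  0.02650776] [0.02041479 0.05403773]
```

Both pictures agree on a housing yaw of about +0.037, because the rectangle fit was slightly biased, and the centre holds within 0.5 mm. I'll correct the yaw, descend and check.

```bash
python3 - <<'E'
from h import *
yaw=.037; C=np.array([.5552,-.1709])
arm.movel([*C,.19],rate=.1,ori=down(yaw))
arm.movel([*C,.142],rate=.04); arm.dwell(.8)
st=arm.read_state(); print(st["position"],R.from_quat(st["tool_rot"]).as_matrix().round(4).tolist(),st["gripper_width"],st["contact_force"],abs(st["joint_velocities"]).max(),st["clock"])
T=tcpT(); s=vision.snapshot("wrist"); save(s,"end"); c=cloud(s,T@s["tool_from_camera"])
q=flat(c,C,.122,.146,.075)
A=np.c_[q[:,:2]-C,np.ones(len(q))]; k=np.ones(len(q),bool)
for _ in range(4):
    f=np.linalg.lstsq(A[k],q[k,2],rcond=None)[0]; k=abs(q[:,2]-A@f)<.002
d=q[k][:,:2]-C; print("plane",f)
for n,g in(("cover",d),("housing",flat(c,C,.093,.106,.075)[:,:2]-C)):
    e=g[(g[:,1]<-.04)]; print(n,"ear x",np.percentile(e[:,0],[1,99]),"ymin",np.percentile(g[:,1],.3),len(e))
s=vision.snapshot("side"); save(s,"endside"); cv2.imwrite("pics/endcrop.png",cv2.resize(np.hstack([s["pixels"][150:350,280:480],vision.snapshot("scene")["pixels"][60:260,250:450]])[...,::-1],(800,400)))
E
```

```text
[ 0.55520696 -0.17087595  0.14199019] [[0.037, -0.9993, -0.0], [-0.9993, -0.037, 0.0], [-0.0, 0.0, -1.0]] 0.01754193513074597 [ 0.58179345  0.05911415 -0.61883867] 0.001781776742787645 17.1667
plane [0.00036801 0.00541269 0.13215422]
cover ear x [-0.01912234  0.0217698 ] ymin -0.05077182216190857 1429
housing ear x [-0.01814134  0.0231529 ] ymin -0.05157955606007751 627
```

View pics/endcrop.png

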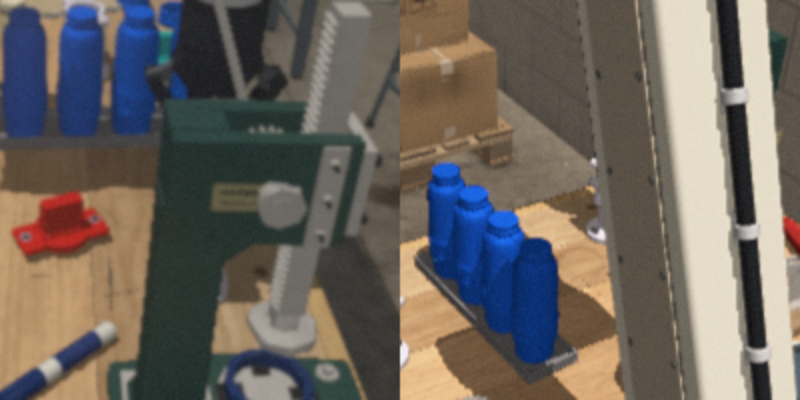

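The bottles are all upright in both views, though the press and the arm hide the held cover there. The wrist measurements put the cover's ear within about 1.2 mm of the housing's, level, with the spigot about 15 mm above the top face. I'm handing it in.

```bash
python3 - <<'E'
from h import *
st=arm.read_state(); print(st["contact_force"],st["gripper_width"],st["clock"])
print(job.hand_in())
E
```

```text
[-0.37706631 -0.04801995 -3.04747302] 0.01716919819334393 17.3167
the job is handed in; nothing more can be done
None
```

I lifted the cover off the covered housing and carried it over the middle of the bottle row. I then handed the job in at 17.3 s, with the cover still held above the open housing. No verdict is reported.

**Final checks with the wrist camera:**
- **Level:** the flange slopes about 0.005 rad.
- **Height:** the spigot's lower face is about 15 mm above the housing's top face, worked out from the measured flange height.
- **Alignment:** the near ears line up to about 1.2 mm across and 0.8 mm along. I couldn't see the bore under the cover, so the centring relies on this ear and the earlier picture of the open housing.
- **Grip:** the fingers stayed at 17 to 17.5 mm on the 18 mm web, and the arm was still.

**Checks that disagreed or fell short:**
- **Housing angle:** the first rectangle fit gave -0.013 rad, but the ear midpoints in two wrist pictures gave about +0.037. I used +0.037.
- **Force reading:** the vertical force varied between -0.6 and -3.0 N while the cover was held. That is about what the cover's weight plus sensor noise would give; I took it as no contact.
- **Last outside views:** the press and the arm hid the held cover from both fixed cameras. The bottles that showed were standing. I didn't measure the tin, cartridge or marker again; no move went near them.

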